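Click the biscuit box lid shut all the way round

ROBOT

A 6-joint arm with a two-finger parallel gripper is mounted at the origin on a cart in front of the work surface, level with it; the furniture and walls round the work are solid. World frame = base frame: x ahead of the robot, y to its left, z up, the work surface at z = 0. Lengths are in m, angles in rad, forces in N, time in s.
With the tool pointing down it reaches from about 0.275 to 0.75 m from the base axis. Payload 10.2 kg.
Tool frame: the origin (TCP) lies between the finger pads; the fingertips stand robot.tips_ahead ahead of it and the grasp point (between the pads) lies 2 mm behind it (robot.tips_ahead is the distance from the TCP to the fingertips, in m); z points along the fingers, y is the line along which they close (so a half turn about z gives the same grasp; the last joint's range is limited). The gripper opens to 85 mm and grips with 20 to 120 N. Pads are 22 mm wide; open, the fingers measure 114 mm over their backs; the gripper's body (76 mm by 85 mm) begins 54 mm behind the grasp point. The pads swing forward as they close: fully open they stand 13 mm farther back than shut.
Start: joints at [-1.525, 0.313, 1.498, -0, 1.331, -0.223], TCP at [0.139, -0.506, 0.248] pointing down, gripper open.
Joint ranges: [-2.94, 2.94], [-0.97, 2.17], [0.19, 2.56], [-1.23, 4.37], [0.02, 3.11], [-2.88, 2.88]. Speed limits (rad/s): [2.39, 2.39, 3.01, 3.14, 3.14, 3.14].

INTERFACE

Orientations are given as a rotation vector (axis times angle).
In Python, from bench import robot gives the robot as it stands.
- The arm moves only by the tool servo_tool, never from a script. Its argument "increments" is a list of rows, each a list of 5 numbers: the shift along the tool's x, y, z each as a share of 0.6 m, from -1 to 1, then the turn about the tool's z as a share of 1.5 rad, from -1 to 1, then the closure, from 0 (fully open) to 1 (shut). A call has 1 to 10 rows; each row is the pose to reach, as a shift and turn from the pose commanded when the call began, along the tool's axes at that moment; what a row does not reach only later rows make up. A row lasts 1/10 s, in which the tool goes at most 50 mm and 8.59 degrees, less where a joint would pass 70% of its speed; a pose out of reach is approached as far as the arm can. A call with a number of a shift or a turn outside -1 to 1 is refused whole. A call with a gripper value outside its range is refused whole. The fingers move at their own pace and stop on an object; the grip force is fixed at half the most. Time passes only in rows, so rows that repeat a pose let the fingers close. It gives the time, the measured TCP pose, the force, the opening and the grip force at its end, in the units of the state.
- robot.sense(): the state, without advancing time (a new reading comes with each control period).
- robot.get_image(name): name is "scene" or "top" or "wrist"; returns (picture, depth): 480x640x3 uint8, red, green, blue; 480x640 float32, m along the optical axis (not along the pixel's ray), 0 where there is no reading.
- robot.get_calibration(name): a dict with "camera_matrix" (3x3 intrinsics, pixels), "cam_to_world" (4x4, takes a point from camera to world coordinates). Camera axes: x right, y down, z forward; pixel columns grow to the right and rows downward; lengths in m; the calibration is good to about 2 mm. The wrist camera is an equidistant fisheye: a pixel r from the principal point sees the ray r / f radians off the axis. A picture is of the moment at which its call begins: read the wrist's pose just before it. get_calibration takes no time and is no camera call; for the wrist camera it gives the pose at the moment of the call.
- robot.close_job(): hands the job in; it is judged then, once.
The state is a dict: "time_s": time; "q": joint angles; "qvel": joint speeds; "tau": joint torques, N m; "ee_pos": TCP position; "tool_rot": TCP orientation; "force": force on the tool from outside, world axes, zero at the start; "ft_torque": the same for the moment, N m; "width": opening from 0.0 (shut) to 1.0 (fully open); "grasp_force": force on a finger pad.
Only numpy, scipy, OpenCV 4.12 (cv2) and the standard library are available. Lean on these libraries where they do the work, as an engineer would, in place of code of your own. Each camera call takes 0.05 s, during which the arm holds its last target. There are 200 camera calls.

TASK

The lid of the biscuit box is on but not snapped down: press round its rim, section by section, until all six sections have clicked shut (some may already be). Only press: do not pick up, tip or push away the box, and leave the mug, the cheese packet and the teaspoon where they are. Finish with the hand clear.

Things in the scene. Friction and masses are not known exactly. Their poses are not given: they have to be found in the camera images.
- food_box: Frosted see-through biscuit box with a teal clip-down lid, loose on the worktop, about 0.8 kg. Outside 110 mm (its x) by 160 mm (its y); origin at the centre of its underside, z up. The teal rim, 22 mm wide, is made of six separate sections: two on each long side, one on each short side. A section's flat top stands 70 mm above the underside while it is unclipped and 64 mm when clicked shut; the clear window inside the rim is recessed, about 56 mm high, and does not move.
- front_left_top (a point): Middle of the flat top face of the rim section that makes up the half of the front (-x) long side at its +y end of the box (section size 22 mm by 78 mm along y), where to press it straight down; in the box's frame at x = -44 mm, y = 41 mm. It moves down with the section.
- front_left (a joint): How far that section (front left) is pressed down, m: 0 = fully up, 0.006 = clicked shut. A snap: it resists with about 7 N at first, less as it goes down, passes over centre at about 3.4 mm and then pulls itself shut with up to 5 N; let go before that and it springs back up. At the start either up or already shut.
- front_right_top (a point): Middle of the flat top face of the rim section that makes up the half of the front (-x) long side at its -y end of the box (section size 22 mm by 78 mm along y), where to press it straight down; in the box's frame at x = -44 mm, y = -41 mm. It moves down with the section.
- front_right (a joint): How far that section (front right) is pressed down, m: 0 = fully up, 0.006 = clicked shut. A snap: it resists with about 7 N at first, less as it goes down, passes over centre at about 3.4 mm and then pulls itself shut with up to 5 N; let go before that and it springs back up. Always up at the start.
- back_left_top (a point): Middle of the flat top face of the rim section that makes up the half of the back (+x) long side at its +y end of the box (section size 22 mm by 78 mm along y), where to press it straight down; in the box's frame at x = 44 mm, y = 41 mm. It moves down with the section.
- back_left (a joint): How far that section (back left) is pressed down, m: 0 = fully up, 0.006 = clicked shut. A snap: it resists with about 7 N at first, less as it goes down, passes over centre at about 3.4 mm and then pulls itself shut with up to 5 N; let go before that and it springs back up. Always up at the start.
- back_right_top (a point): Middle of the flat top face of the rim section that makes up the half of the back (+x) long side at its -y end of the box (section size 22 mm by 78 mm along y), where to press it straight down; in the box's frame at x = 44 mm, y = -41 mm. It moves down with the section.
- back_right (a joint): How far that section (back right) is pressed down, m: 0 = fully up, 0.006 = clicked shut. A snap: it resists with about 7 N at first, less as it goes down, passes over centre at about 3.4 mm and then pulls itself shut with up to 5 N; let go before that and it springs back up. At the start either up or already shut.
- left_end_top (a point): Middle of the flat top face of the rim section that makes up the short side at +y of the box (section size 62 mm along x by 22 mm), where to press it straight down; in the box's frame at x = 0 mm, y = 69 mm. It moves down with the section.
- left_end (a joint): How far that section (left end) is pressed down, m: 0 = fully up, 0.006 = clicked shut. A snap: it resists with about 7 N at first, less as it goes down, passes over centre at about 3.4 mm and then pulls itself shut with up to 5 N; let go before that and it springs back up. Always up at the start.
- right_end_top (a point): Middle of the flat top face of the rim section that makes up the short side at -y of the box (section size 62 mm along x by 22 mm), where to press it straight down; in the box's frame at x = 0 mm, y = -69 mm. It moves down with the section.
- right_end (a joint): How far that section (right end) is pressed down, m: 0 = fully up, 0.006 = clicked shut. A snap: it resists with about 7 N at first, less as it goes down, passes over centre at about 3.4 mm and then pulls itself shut with up to 5 N; let go before that and it springs back up. At the start either up or already shut.
- mug_1: White mug, 84x122x93 mm, loose; origin under its middle. Leave alone.
- cheese_1: Cheese packet, 73x102x37 mm, loose; origin under its middle. Leave alone.
- teaspoon_1: Steel teaspoon, 136 mm long, 9 mm high, loose; origin under its middle. Leave alone.
Not all that is in view belongs to the job. Of the things that look like the food_box, take the one that is farthest to the robot's left at the start.

How it is judged:
At the end, for the whole second after the job is handed in: All six rim sections are pressed down more than 5 mm of their 6 mm travel (clicked shut); the box stands flat (tilt under 0.05 rad), at rest on the worktop, within 40 mm of where it stood; mug, cheese packet and teaspoon are within 30 mm of where they stood (value of joint each of front_left, front_right, back_left, back_right, left_end, right_end above 0.005 m and angle between food_box's own z axis and vertical below 0.05 rad and height (world z) of food_box below 0.005 m and linear speed of food_box below 0.02 m/s and distance of food_box from where it was at the start of the episode below 0.04 m and distance of each of mug_1, cheese_1, teaspoon_1 from where it was at the start of the episode below 0.03 m); the robot touches nothing.
It fails at once if the box is lifted (10 mm or more) (height (world z) of food_box above 0.01 m).
It fails at once if the box is tipped by more than 0.2 rad (angle between food_box's own z axis and vertical above 0.2 rad).
It fails at once if the box is pushed more than 40 mm from where it stood (distance of food_box from where it was at the start of the episode above 0.04 m).
It fails at once if the mug, the cheese packet or the teaspoon is moved more than 30 mm or picked up (distance of any of mug_1, cheese_1, teaspoon_1 from where it was at the start of the episode above 0.03 m).
It also fails if it takes over 48 s, if anything falls off the work surface, if the arm or the gripper's body presses on something with over 40 N, if the wrist force passes 120 N, or if a joint passes its speed limit or range.

## Working session

There is one attempt and no reset: what is moved stays moved. The work goes in short steps, Python scripts to look and compute and a tool call to move; the robot and the scene stay as the last step left them, time stands still between calls to the robot, and variables do not carry over. Pictures are saved under pics/ and viewed, at most 10 in all, crops included, and the job is handed in when it is done.

Besides the shell and the picture viewer there is one more tool, called after "Request:" by a JSON object that holds its "fn" and its "kwargs", one argument or row to a line. servo_tool: Moves the arm, as the interface text tells. Its arguments: {"type":"object","properties":{"increments":{"type":"array","items":{"type":"array","items":{"type":"number"}}}},"required":["increments"]}

```bash
mkdir -p pics; ls; python3 - <<'E'
from bench import robot
import cv2,numpy as np
s=robot.sense();print(s, robot.tips_ahead)
for n in("top","scene"):
    p,d=robot.get_image(n);c=robot.get_calibration(n);np.savez(f"{n}.npz",p=p,d=d,K=c["camera_matrix"],T=c["cam_to_world"])
    cv2.imwrite(f"pics/{n}0.png",p[:,:,::-1]);print(c)
E
```

```text
pics
{'time_s': 0.0, 'q': array([-1.52544096e+00,  3.13430917e-01,  1.49845396e+00,  3.17008539e-05,
        1.33103192e+00, -2.23398690e-01]), 'qvel': array([0.00024601, 0.00021581, 0.00058516, 0.00050033, 0.0012563 ,
       0.00083265]), 'tau': array([-1.41856137e-03, -4.12275088e+01, -2.59738863e+01, -2.96485896e-04,
        4.24996106e-03,  1.26811577e-05]), 'ee_pos': array([ 0.13938812, -0.50590051,  0.24773849]), 'tool_rot': array([-3.11196843e+00, -4.20700451e-01, -2.32991084e-04]), 'force': array([-0.22439649, -0.37888086,  0.24326179]), 'ft_torque': array([-0.07962849,  0.005219  , -0.09440546]), 'grasp_force': 0.0, 'width': 1.0016370572507356} 0.017
{'camera_matrix': array([[560.25392097,   0.        , 325.57408959],
       [  0.        , 560.25392097, 245.54591142],
       [  0.        ,   0.        ,   1.        ]]), 'cam_to_world': array([[-9.97813705e-04, -9.75510466e-01,  2.19950756e-01,
         1.39827137e-01],
       [-9.99988365e-01, -6.47010341e-05, -4.82343707e-03,
         4.98218111e-02],
       [ 4.71954439e-03, -2.19953010e-01, -9.75499051e-01,
         1.67092068e+00],
       [ 0.00000000e+00,  0.00000000e+00,  0.00000000e+00,
         1.00000000e+00]])}
{'camera_matrix': array([[544.75509391,   0.        , 320.15120639],
       [  0.        , 544.75509391, 241.51731812],
       [  0.        ,   0.        ,   1.        ]]), 'cam_to_world': array([[-0.77772065, -0.41585657,  0.47139569, -0.05478958],
       [-0.62860502,  0.51149953, -0.58585318,  0.73794309],
       [ 0.00251222, -0.75195182, -0.65921328,  0.86587849],
       [ 0.        ,  0.        ,  0.        ,  1.        ]])}
```

View pics/top0.png

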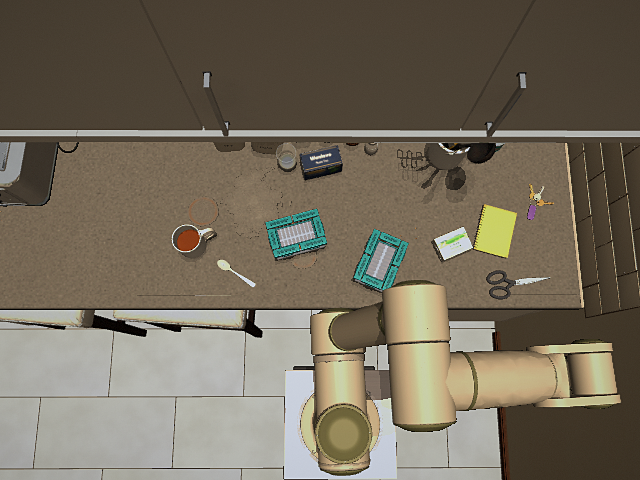

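View pics/scene0.png

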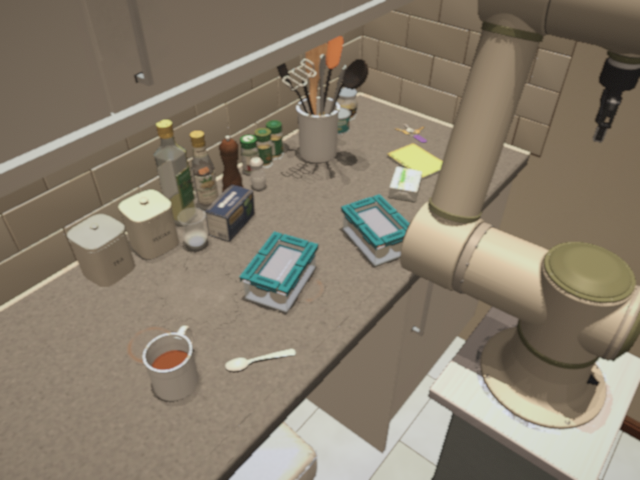

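Candidates for the box: teal-lidded at top pixel (297,234), and teal-lidded at (381,260). The first is further to the robot's left (+y), so I choose that one. In the scene view it is at (280,270), next to the teaspoon.

```bash
cat > h.py <<'E'
import numpy as np,cv2
def plane(z,uv,K,T):
    uv=np.atleast_2d(uv).astype(float)
    r=np.c_[uv,np.ones(len(uv))]@np.linalg.inv(K).T@T[:3,:3].T
    return T[:3,3]+r*((z-T[2,3])/r[:,2:3])
def teal(p):
    h=cv2.cvtColor(p,cv2.COLOR_RGB2HSV);return cv2.inRange(h,(80,90,50),(98,255,255))
E
python3 - <<'E'
from h import *
f=np.load("top.npz");p,d,K,T=[f[k] for k in "pdKT"]
m=teal(p);cs,_=cv2.findContours(cv2.morphologyEx(m,cv2.MORPH_CLOSE,np.ones((5,5))),cv2.RETR_EXTERNAL,cv2.CHAIN_APPROX_NONE)
for c in cs:
    if cv2.contourArea(c)<300: continue
    w=plane(.067,c[:,0],K,T);r=cv2.minAreaRect((w[:,:2]*1000).astype(np.float32));print(r,c[:,0].mean(0))
v,u=np.nonzero(m);k=u<335
v,u=v[k],u[k]
P=np.c_[(u-K[0,2])/K[0,0],(v-K[1,2])/K[1,1],np.ones(len(u))]*d[v,u][:,None]@T[:3,:3].T+T[:3,3]
print(np.percentile(P[:,2],[5,25,50,75,95]))
crop=cv2.resize(p[195:275,250:345,::-1],None,fx=8,fy=7,interpolation=cv2.INTER_CUBIC);cv2.imwrite("pics/crop.png",crop[:600,:800])
E
```

```text
((457.3341064453125, -118.27603149414062), (114.68091583251953, 164.23855590820312), 66.68257141113281) [380.53012048 259.6686747 ]
((539.2462768554688, 130.00790405273438), (114.03571319580078, 163.4545440673828), 15.634148597717285) [295.29651163 232.94186047]
[0.05518557 0.06590343 0.06921068 0.072012   0.07595401]
```

View pics/crop.png

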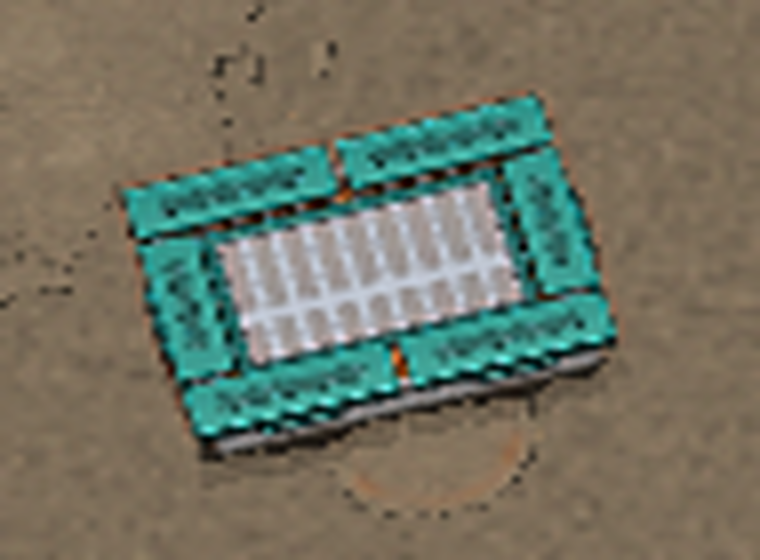

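The crop shows the box with its six teal sections. It measures about 114 x 163 mm, as expected, is centred at (0.539, 0.130) and is yawed 15.6°, so the tool is already aligned with it. I'll go above it with the gripper shut.

Request:
{"fn": "servo_tool", "kwargs": {
  "increments": [
    [0.924,-0.845,0,0,1],
    [0.924,-0.845,0,0,1],
    [0.924,-0.845,0,0,1],
    [0.924,-0.845,0,0,1],
    [0.924,-0.845,0,0,1],
    [0.924,-0.845,0,0,1],
    [0.924,-0.845,0,0,1],
    [0.924,-0.845,0,0,1],
    [0.924,-0.845,0,0,1],
    [0.924,-0.845,0,0,1]
  ]
}}

```text
time_s: 1.1
ee_pos: [0.4061, -0.0808, 0.2483]
tool_rot: [3.113, 0.421, 0.0]
force: [0.9, -1.4, 0.4]
width: -0.002
grasp_force: 0.0
```

```bash
cat > go.py <<'E'
import sys
from bench import robot
from h import *
from scipy.spatial.transform import Rotation as R
def rel(t):
    s=robot.sense();return R.from_rotvec(s["tool_rot"]).as_matrix().T@(np.array(t)-s["ee_pos"])/.6
if __name__=="__main__":
    s=robot.sense();print(s["time_s"],s["ee_pos"],s["tool_rot"],s["force"],s["width"],robot.tips_ahead,s["q"])
    print(rel([.539,.13,.2]))
E
python3 go.py
```

```text
1.1 [ 0.40612703 -0.08080842  0.2483293 ] [3.11308066e+00 4.20806284e-01 2.93631862e-04] [ 0.89090878 -1.3997255   0.3729993 ] -0.0015365481777908153 0.017 [-4.81062913e-01  6.44731157e-02  1.80071202e+00 -5.76896028e-05
  1.27613954e+00  8.21031749e-01]
[ 0.30677594 -0.27996073  0.08053502]
```

Request:
{"fn": "servo_tool", "kwargs": {
  "increments": [
    [0.305,-0.28,0.0,0,1],
    [0.305,-0.28,0,0,1],
    [0.305,-0.28,0,0,1],
    [0.305,-0.28,0,0,1],
    [0.305,-0.28,0,0,1],
    [0.305,-0.28,0,0,1],
    [0.305,-0.28,0,0,1],
    [0.305,-0.28,0,0,1]
  ]
}}

```text
time_s: 1.9
ee_pos: [0.5369, 0.1269, 0.2482]
tool_rot: [3.113, 0.42, -0.001]
force: [-0.1, 1.0, 0.6]
width: 0.001
grasp_force: 0.0
```

```bash
python3 go.py; python3 - <<'E'
from bench import robot
from h import *
c=robot.get_calibration("wrist");p,d=robot.get_image("wrist");K,T=c["camera_matrix"],c["cam_to_world"]
np.savez("w.npz",p=p,d=d,K=K,T=T);cv2.imwrite("pics/wrist.png",p[:,:,::-1]);print(K,T)
m=teal(p);cs,_=cv2.findContours(cv2.morphologyEx(m,cv2.MORPH_CLOSE,np.ones((5,5))),cv2.RETR_EXTERNAL,cv2.CHAIN_APPROX_NONE)
for q in cs:
    if cv2.contourArea(q)<300: continue
    uv=q[:,0].astype(float);x=(uv-K[:2,2])/K[0,0];t=np.linalg.norm(x,axis=1,keepdims=True)
    r=np.c_[x/t*np.sin(t),np.cos(t)]@T[:3,:3].T;w=T[:3,3]+r*((.067-T[2,3])/r[:,2:])
    print(cv2.minAreaRect((w[:,:2]*1000).astype(np.float32)),uv.mean(0))
E
```

```text
1.9 [0.5369329  0.12691604 0.24817883] [ 3.11329781e+00  4.19683101e-01 -1.03116807e-03] [-0.12783844  0.95132798  0.57609737] 0.0010750030688596417 0.017 [ 1.98190870e-02  3.72419658e-01  1.41528972e+00 -2.13563253e-04
  1.35452015e+00  1.32267004e+00]
[ 0.00473691 -0.00404787  0.08029471]
[[371.64829954   0.         318.06412216]
 [  0.         371.64829954 235.76145637]
 [  0.           0.           1.        ]] [[ 2.64872132e-01 -9.16387624e-01 -3.00127435e-01  6.13966211e-01]
 [-9.64283058e-01 -2.52028534e-01 -8.14849867e-02  1.48514180e-01]
 [-9.68843978e-04  3.10990902e-01 -9.50412395e-01  3.74152311e-01]
 [ 0.00000000e+00  0.00000000e+00  0.00000000e+00  1.00000000e+00]]
((467.57086181640625, -118.7682113647461), (122.85819244384766, 152.29666137695312), 66.63951110839844) [512.81615599 325.10306407]
((544.9170532226562, 128.90933227539062), (113.98319244384766, 160.36163330078125), 16.090669631958008) [317.43825666 206.1299435 ]
```

View pics/wrist.png

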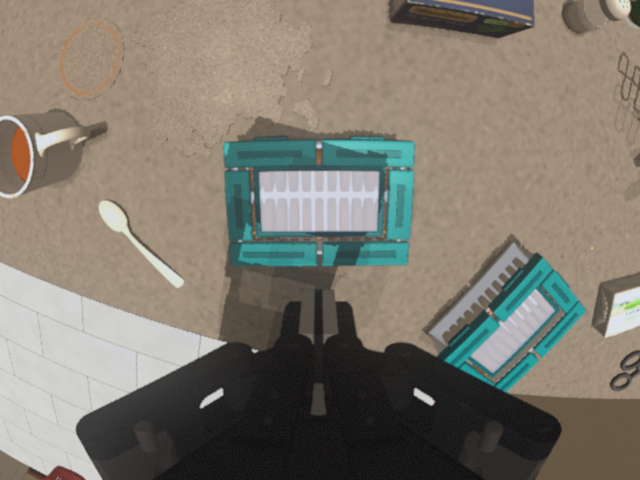

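The wrist view shows the lid clear at (317,204), and the spoon (140,245) and mug (40,150) are well away. Averaging the two views, with a correction for the visible skirt, puts the centre at about (0.542, 0.1295). I'll start above the front-left section and press gradually.

Request:
{"fn": "servo_tool", "kwargs": {
  "increments": [
    [-0.064,-0.07,0.1,0,1],
    [-0.064,-0.07,0.18,0,1],
    [-0.064,-0.07,0.25,0,1],
    [-0.064,-0.07,0.25,0,1],
    [-0.064,-0.07,0.262,0,1],
    [-0.064,-0.07,0.267,0,1],
    [-0.064,-0.07,0.272,0,1],
    [-0.064,-0.07,0.277,0,1],
    [-0.064,-0.07,0.28,0,1],
    [-0.064,-0.07,0.28,0,1]
  ]
}}

```text
time_s: 2.95
ee_pos: [0.4896, 0.1579, 0.0811]
tool_rot: [3.113, 0.421, 0.002]
force: [-0.8, -0.6, 5.0]
width: 0.003
grasp_force: 2.3
```

```bash
python3 go.py
```

```text
2.95 [0.48959895 0.15793275 0.08107123] [3.11302163e+00 4.20977292e-01 2.11420507e-03] [-0.76884382 -0.64976609  4.96250489] 0.002781161079596765 0.017 [ 8.40751028e-02  4.88576739e-01  1.72496901e+00 -2.08389977e-04
  9.26690768e-01  1.38616511e+00]
[ 0.06727074  0.06683287 -0.19809959]
```

Request:
{"fn": "servo_tool", "kwargs": {
  "increments": [
    [0,0,0.004,0,1],
    [0,0,0.007,0,1],
    [0,0,0.007,0,1]
  ]
}}

```text
time_s: 3.25
ee_pos: [0.4898, 0.158, 0.0806]
tool_rot: [3.112, 0.422, 0.004]
force: [-17.7, -5.9, 48.7]
width: -0.002
grasp_force: 23.8
```

Bottomed at the shut height (tips at 0.0636). Next is the front-right section.

Request:
{"fn": "servo_tool", "kwargs": {
  "increments": [
    [0,0,-0.04,0,1],
    [0,0.07,-0.04,0,1],
    [0,0.137,-0.04,0,1],
    [0,0.137,-0.03,0,1],
    [0,0.137,-0.018,0,1],
    [0,0.137,-0.012,0,1],
    [0,0.137,-0.007,0,1],
    [0,0.137,-0.004,0,1],
    [0,0.137,-0.004,0,1]
  ]
}}

```text
time_s: 4.15
ee_pos: [0.5107, 0.0796, 0.0808]
tool_rot: [3.112, 0.424, -0.0]
force: [-12.1, -2.0, 29.0]
width: -0.003
grasp_force: 14.5
```

```bash
python3 go.py
```

```text
4.15 [0.51067194 0.07961661 0.08079134] [ 3.11238313e+00  4.23990656e-01 -4.06439254e-04] [-12.12623124  -2.00918524  28.99263517] -0.003134605082646919 0.017 [-7.20643943e-02  4.93957037e-01  1.71676242e+00 -6.30921179e-04
  9.31031215e-01  1.22832147e+00]
[ 0.06789139 -0.06819912 -0.19873167]
```

Request:
{"fn": "servo_tool", "kwargs": {
  "increments": [
    [0,0,-0.036,0,1],
    [0.073,0.047,-0.036,0,1],
    [0.073,0.047,-0.036,0,1],
    [0.073,0.047,-0.026,0,1],
    [0.073,0.047,-0.014,0,1],
    [0.073,0.047,-0.008,0,1],
    [0.073,0.047,-0.003,0,1],
    [0.073,0.047,0,0,1],
    [0.073,0.047,0,0,1]
  ]
}}

```text
time_s: 5.05
ee_pos: [0.5598, 0.0637, 0.0808]
tool_rot: [-3.113, -0.422, 0.002]
force: [-12.9, 0.5, 25.9]
width: 0.004
grasp_force: 13.2
```

Request:
{"fn": "servo_tool", "kwargs": {
  "increments": [
    [0,0,-0.036,0,1],
    [0.073,-0.047,-0.036,0,1],
    [0.073,-0.047,-0.036,0,1],
    [0.073,-0.047,-0.026,0,1],
    [0.073,-0.047,-0.014,0,1],
    [0.073,-0.047,-0.008,0,1],
    [0.073,-0.047,-0.003,0,1],
    [0.073,-0.047,0,0,1],
    [0.073,-0.047,0,0,1]
  ]
}}

```text
time_s: 5.95
ee_pos: [0.5952, 0.1015, 0.0809]
tool_rot: [3.113, 0.42, 0.0]
force: [-9.3, -1.7, 22.7]
width: -0.002
grasp_force: 11.2
```

Right end and back right are bottomed. Next are back left (tool y -82 mm), then left end.

Request:
{"fn": "servo_tool", "kwargs": {
  "increments": [
    [0,0,-0.036,0,1],
    [0,-0.07,-0.036,0,1],
    [0,-0.137,-0.036,0,1],
    [0,-0.137,-0.026,0,1],
    [0,-0.137,-0.014,0,1],
    [0,-0.137,-0.008,0,1],
    [0,-0.137,-0.003,0,1],
    [0,-0.137,0,0,1],
    [0,-0.137,0,0,1]
  ]
}}

```text
time_s: 6.85
ee_pos: [0.5741, 0.1803, 0.0809]
tool_rot: [3.113, 0.419, 0.001]
force: [-9.1, -1.1, 22.6]
width: 0.001
grasp_force: 11.2
```

Request:
{"fn": "servo_tool", "kwargs": {
  "increments": [
    [0,0,-0.036,0,1],
    [-0.073,-0.047,-0.036,0,1],
    [-0.073,-0.047,-0.036,0,1],
    [-0.073,-0.047,-0.026,0,1],
    [-0.073,-0.047,-0.014,0,1],
    [-0.073,-0.047,-0.008,0,1],
    [-0.073,-0.047,-0.003,0,1],
    [-0.073,-0.047,0,0,1],
    [-0.073,-0.047,0,0,1]
  ]
}}

```text
time_s: 7.75
ee_pos: [0.5246, 0.1964, 0.0808]
tool_rot: [3.112, 0.421, 0.001]
force: [-11.3, -4.0, 26.8]
width: -0.002
grasp_force: 13.5
```

Request:
{"fn": "servo_tool", "kwargs": {
  "increments": [
    [0,0,-0.08,0,1],
    [0,0,-0.16,0,1],
    [0,0,-0.24,0,1],
    [-0.1,0.1,-0.27,0,1],
    [-0.1,0.115,-0.27,0,1],
    [-0.1,0.115,-0.27,0,1],
    [-0.1,0.115,-0.27,0,1],
    [-0.1,0.115,-0.27,0,1]
  ]
}}

```text
time_s: 8.55
ee_pos: [0.4848, 0.1148, 0.24]
tool_rot: [-3.113, -0.421, 0.001]
force: [-0.2, 0.1, 0.4]
width: -0.001
grasp_force: 0.0
```

```bash
python3 - <<'E'
from bench import robot
from h import *
s=robot.sense();print(s["ee_pos"],s["force"])
c=robot.get_calibration("wrist");p,d=robot.get_image("wrist");K,T=c["camera_matrix"],c["cam_to_world"]
m=teal(p);n,l,st,ce=cv2.connectedComponentsWithStats(cv2.erode(m,np.ones((3,3))))
def z(mm):
    v,u=np.nonzero(mm&(d>0));x=(np.c_[u,v]-K[:2,2])/K[0,0];t=np.linalg.norm(x,axis=1,keepdims=True)
    r=np.c_[x/t*np.sin(t),np.cos(t)]
    P=r/r[:,2:]*d[v,u][:,None]@T[:3,:3].T+T[:3,3];return P
P=z(m>0);g=np.array([.542,.1295]);a=.274;q=(P[:,:2]-g)@np.array([[np.cos(a),-np.sin(a)],[np.sin(a),np.cos(a)]])
for nm,x,y in [("fl",-44,41),("fr",-44,-41),("bl",44,41),("br",44,-41),("le",0,69),("re",0,-69)]:
    k=(abs(q[:,0]*1e3-x)<8)&(abs(q[:,1]*1e3-y)<8);print(nm,k.sum(),np.median(P[k,2]) if k.any() else None)
cv2.imwrite("pics/w2.png",p[:,:,::-1])
E
```

```text
[0.4847929  0.11483588 0.23999555] [-0.20160991  0.11044586  0.38413272]
fl 344 0.06476256059625404
fr 357 0.06466780897997271
bl 382 0.0647399337843291
br 395 0.06469359188918544
le 362 0.06472626151095562
re 364 0.06456177331252383
```

View pics/w2.png

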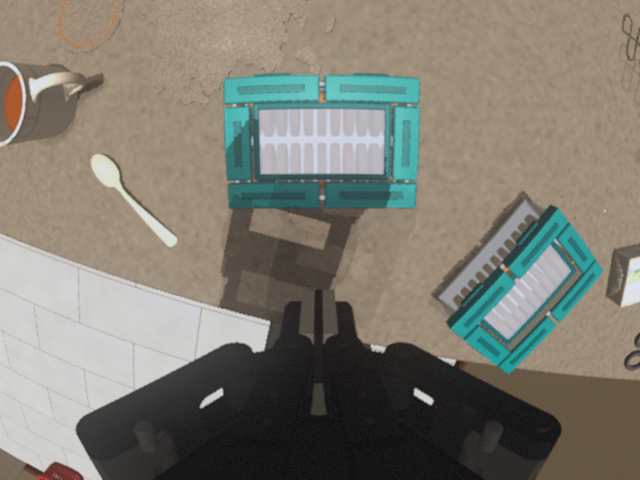

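All six sections measure 64.6–64.8 mm high, so they are shut. The box at (322,142) stands in place, and the mug and spoon are undisturbed. The hand is clear.

```bash
python3 -c "
from bench import robot
print(robot.close_job())"
```

```text
the job is handed in; nothing more can be done
None
```

All six rim sections are clicked shut (measured at about 64.7 mm high, where shut is 64 mm), the box is still in place with the hand clear of it, and the job is handed in; no verdict came back.

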